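# Put the leather punches away in the tool case

## Task

The red and the blue hand punch lean in the sloping bench rack: drop them, steel tip down, into the two empty wells of the upright wooden tool case, one punch to a well, all the way to the bottom. Then shut the case's lid completely. Leave the yellow punch in its middle well and do not disturb the other things on the bench.

Things in the scene. Friction and masses are not known exactly. Their poses are not given: they have to be found in the camera images.
- punch_red: loose punch, 130 mm long, about 90 g: steel shank (12 mm diameter for 25 mm from the tip, then 18 mm), brass band, round bright-red handle 18 mm in diameter to the top. Origin: centre of the flat steel tip; z runs along the tool to the handle top (z = 130 mm). Starts in a rack lane, tip down, leaning 30 degrees from vertical, handle towards the robot's right
- punch_blue: the same tool with a blue handle, in the rack's other lane; same size, origin and axes
- punch_stored: the same tool with a yellow handle, already standing in the middle well of the case; it stays there
- rack: fixed sloping wooden rack, 150 (x) by 120 (y) by 95 mm high; origin: centre of underside, z up; position and yaw vary, left or right of the robot. Its panel slopes up towards its -y side (the robot's right); two lanes at x = -42.5 and +42.5 mm between ribs 8 mm high. In its frame the leaning tools' axis runs up along (0, -0.5, 0.866)
- rack_ledge (a point): point on the rack's ledge midway between the two tips, at (0, 30, 30) mm in its frame, axes of the rack. The panel ends 80 mm along the tool from the tip, so the last 50 mm of each handle stands free and can be gripped from both sides along the rack's x, with the gripper vertical or tilted in line with the tool. A tool lifts straight up out of its lane
- case: fixed upright open-topped wooden case, 58 (x) by 130 (y) by 147 mm high; origin: centre of its underside, z up; position and yaw vary; on the other side of the robot from the rack. Walls and floor 8 mm. Two dividers, 6 mm thick and 12 mm lower than the rim, make three wells in a row along y. A punch dropped in stands wholly below the rim
- well0 (a point): centre of the mouth of the empty well at the case's -y end, at rim height (147 mm above the bench), axes of the case. Each well is 42 mm in x by 34 mm in y, 139 mm deep; well centres are 40 mm apart along y
- well1 (a point): the same for the middle well, which holds the yellow punch
- well2 (a point): the same for the empty well at the case's +y end
- lid (a joint): lid angle in rad: 0 = shut on the rim, grows as it opens upward; starts at 1.6 to 1.85 (upright to leaning a little away from the robot), stop at 1.9. Stiff hinge: it stays at any angle, about 1 to 2 N at the free edge moves it. A board 74 mm from hinge to free edge, 130 mm wide, 8 mm thick; shut, its free edge juts 16 mm out over the case's -x face
- lid_hinge (a point): middle of the lid's hinge line, which runs along the case's y on its far (+x) rim, 29 mm from the case's centre, 147.5 mm up
- lid_edge (a point): middle of the lid's free edge, on its outer face (the top face when shut), moving with the lid
- maul: bystander: maul standing on its white head, 68 mm diameter, 215 mm high; origin under its centre
- spool: bystander: thread spool standing, 52 mm diameter, 55 mm high, near the middle of the bench between rack and case; origin under its centre
- wax: bystander: honey-coloured wax block 50 by 35 by 22 mm, between rack and case; origin under its centre
- jar: bystander: amber jar, 60 mm diameter, 75 mm high; origin under its centre
- dye: bystander: white bottle with red cap, 56 mm diameter, 120 mm high; origin under its centre
- phone: bystander: black phone lying flat, 155 by 75 by 9 mm; origin under its centre
- hammer: bystander: hammer lying at the left side of the bench, near the robot
Mind the look-alikes: they are no part of the job. What is shaped like the punch_blue but purple is not meant. There is more than one size of the punch_red; the one meant has the size given above.

How it is judged:
By the outcome, as a careful person would: the job done as asked, in the order asked, and still so for the second after the job is handed in, with the robot touching nothing.
It also fails if it takes over 72 s, if anything falls off the work surface, if the arm or the gripper's body presses on something with over 40 N, if the wrist force passes 120 N, or if a joint passes its speed limit or range.

## Robot

A 6-joint arm with a two-finger parallel gripper is mounted at the origin on the work surface. World frame = base frame: x ahead of the robot, y to its left, z up, the work surface at z = 0. Lengths are in mm, angles in rad, forces in N, time in s.
With the tool pointing down it reaches from about 250 to 775 mm from the base axis. Payload 8.9 kg.
Tool frame: the origin (TCP) lies between the finger pads; the fingertips stand 17 mm ahead of it and the grasp point (between the pads) lies 2 mm behind it; z points along the fingers, y is the line along which they close (so a half turn about z gives the same grasp; the last joint's range is limited). The gripper opens to 85 mm and grips with 20 to 120 N. Pads are 22 mm wide; open, the fingers measure 114 mm over their backs; the gripper's body (76 mm by 85 mm) begins 54 mm behind the grasp point. The pads swing forward as they close: fully open they stand 13 mm farther back than shut.
Start: joints at [-1.426, 0.291, -0.153, 1.127, 0, 1.431], TCP at [147.005, -503.997, 220.405] pointing down, gripper open.
Joint ranges: [-2.52, 2.52], [-0.91, 1.74], [-1.3, 1.37], [-1.96, 2.02], [-1.52, 1.47], [-3.14, 3.14]. Speed limits (rad/s): [2.22, 2.22, 2.79, 3.14, 3.14, 3.14].

## Interface

Orientations are given as a 3x3 rotation matrix whose columns are the frame's x, y, z axes.
In Python, from bench import robot gives the robot as it stands. The module is installed in compiled form; this text tells all that it offers.
- The arm moves only by the tool move_arm, never from a script. Its argument "deltas" is a list of rows, each a list of 7 numbers: the shift along the world's x, y, z in m, then the turn, a rotation vector about the world's x, y, z in degrees, then the opening, from -1 (shut) to 1 (fully open). A call has 1 to 20 rows; each row shifts and turns the commanded pose from where the row before left it; what a row does not reach is not made up. A row lasts 1/10 s, in which the tool goes at most 50 mm and 8.59 degrees, less where a joint would pass 70% of its speed; a pose out of reach is approached as far as the arm can. A call is refused whole if a number of a shift passes 0.05 or a number of a turn 8.59, either way. A call with a gripper value outside its range is refused whole. The fingers move at their own pace and stop on an object; "newtons" is the grip in N (left out, the last holds). Time passes only in rows, so rows that do not move let the fingers close. It gives the time, the measured TCP pose, the force, the opening and the grip force at its end, in the units of the state.
- robot.get_obs(): the state, without advancing time (a new reading comes with each control period).
- robot.read_camera(name): name is "scene" or "top"; returns (picture, depth): 480x640x3 uint8, red, green, blue; 480x640 float32, mm along the optical axis (not along the pixel's ray), 0 where there is no reading.
- robot.get_calibration(name): a dict with "fx", "fy", "cx", "cy" (pixels), "D" ([k1, k2, p1, p2, k3] as OpenCV has them; the pictures are not rectified), "cam_to_world" (4x4, takes a point from camera to world coordinates). Camera axes: x right, y down, z forward; pixel columns grow to the right and rows downward; lengths in mm; the calibration is good to about 2 mm. A picture is of the moment at which its call begins. get_calibration takes no time and is no camera call.
- robot.sign_off(): hands the job in; it is judged then, once.
The state is a dict: "time_s": time; "qpos": joint angles; "joint_vel": joint speeds; "effort": joint torques, N m; "position": TCP position; "tcp_rot": TCP orientation; "ft_force": force on the tool from outside, world axes, zero at the start; "moment": the same for the moment, N m; "width": finger opening in mm; "finger_force": force on a finger pad.
Only numpy, scipy, OpenCV 4.12 (cv2) and the standard library are available. Lean on these libraries where they do the work, as an engineer would, in place of code of your own. Each camera call takes 0.05 s, during which the arm holds its last target. There are 200 camera calls.

## Working session

There is one attempt and no reset: what is moved stays moved. The work goes in short steps, Python scripts to look and compute and a tool call to move; the robot and the scene stay as the last step left them, time stands still between calls to the robot, and variables do not carry over. Pictures are saved under pics/ and viewed, at most 10 in all, crops included, and the job is handed in when it is done.

Besides the shell and the picture viewer there is one more tool, called after ">>>" by a JSON object that holds its "name" and its "arguments". move_arm: Moves the arm, as the interface text tells. Its arguments: {"type":"object","properties":{"deltas":{"type":"array"},"newtons":{"type":"number"}},"required":["deltas"]}

```bash
mkdir -p pics; cat > h.py <<'E'
import numpy as np, cv2
from bench import robot
def cloud(n):
    p,d=robot.read_camera(n); c=robot.get_calibration(n)
    K=np.array([[c['fx'],0,c['cx']],[0,c['fy'],c['cy']],[0,0,1]]); v,u=np.mgrid[:480,:640]
    q=cv2.undistortPoints(np.stack([u,v],-1).reshape(-1,1,2).astype(np.float64),K,np.array(c['D'],float)).reshape(480,640,2)
    X=np.dstack([q[...,0]*d,q[...,1]*d,d]); T=np.array(c['cam_to_world'])
    W=X@T[:3,:3].T+T[:3,3]; W[d==0]=np.nan
    return p,d,W
E
python3 - <<'E'
from h import *
for n in('scene','top'):
    p,d,W=cloud(n); np.savez(n,p=p,W=W); cv2.imwrite(f'pics/{n}0.png',p[...,::-1])
    print(np.array(robot.get_calibration(n)['cam_to_world']).round(2).tolist())
print(robot.get_obs())
E
```

```text
[[0.41, 0.73, -0.54, 1124.34], [0.91, -0.34, 0.24, -146.12], [-0.0, -0.59, -0.81, 939.07], [0.0, 0.0, 0.0, 1.0]]
[[-0.02, -0.98, 0.19, 331.1], [-1.0, 0.03, 0.01, 70.81], [-0.01, -0.19, -0.98, 1476.18], [0.0, 0.0, 0.0, 1.0]]
{'time_s': 0.1, 'qpos': array([-1.42626853e+00,  2.91211952e-01, -1.54033727e-01,  1.12668482e+00,
       -4.92082839e-06,  1.43151218e+00]), 'joint_vel': array([-0.00031889, -0.00096175,  0.0014664 , -0.00105063,  0.00036514,
        0.0013346 ]), 'effort': array([ 1.15357863e-03, -5.37978780e+01,  3.31918430e+01,  9.35125630e-03,
       -2.10781154e-04,  3.84906144e-06]), 'position': array([ 146.96242484, -503.60535831,  219.90235239]), 'tcp_rot': array([[ 9.59995019e-01,  2.80017027e-01, -1.68218846e-04],
       [ 2.80017036e-01, -9.59994376e-01,  1.12163849e-03],
       [ 1.52588730e-04, -1.12387151e-03, -9.99999357e-01]]), 'ft_force': array([ 0.81801967, -0.28758767, -0.07431547]), 'moment': array([ 0.03466124,  0.0424417 , -0.0014659 ]), 'finger_force': 0.0, 'width': 85.56921260192338}
```

View pics/scene0.png

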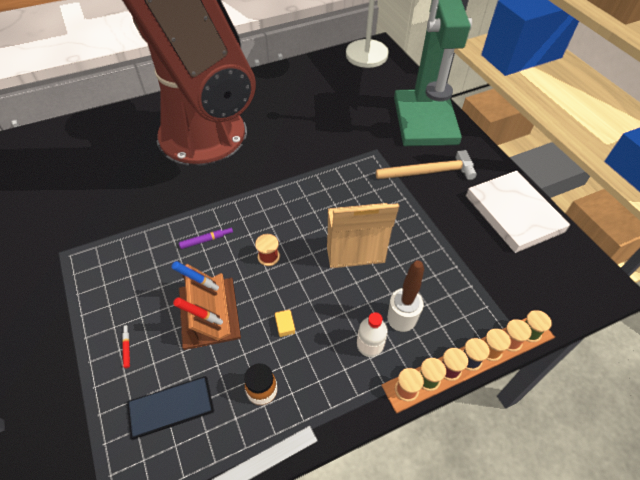

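View pics/top0.png

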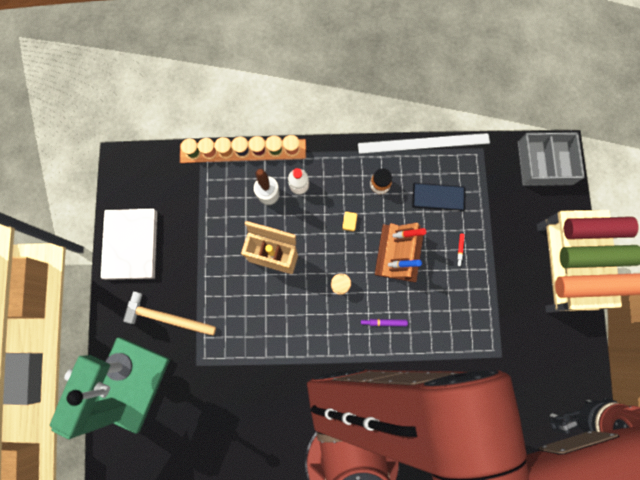

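The scene picture shows two red tools. One leans in the rack at scene (197,312) and the other, smaller, lies flat at (126,348). The leaning one fits by size and place. The blue one leans in the rack at (195,277), and the purple one lying at (206,238) isn't meant. The case is at scene (360,235) / top (270,250) with its lid up. I'll confirm with a crop and measure.

```bash
cat > m.py <<'E'
from h import *
from scipy.optimize import least_squares
S=np.load('scene.npz');T=np.load('top.npz')
a=cv2.resize(S['p'][225:375,100:300],None,fx=3,fy=3,interpolation=3); b=cv2.resize(T['p'][205:305,220:480],None,fx=3,fy=3,interpolation=3)
b=cv2.copyMakeBorder(b,0,0,0,0,0); o=np.zeros((600,800,3),np.uint8); o[:290,:600]=a[80:370]; o[300:600,:780]=b
cv2.imwrite('pics/crop.png',o[...,::-1])
def pts(D,win,f):
    u0,v0,u1,v1=win; p=D['p'][v0:v1,u0:u1].reshape(-1,3).astype(int); W=D['W'][v0:v1,u0:u1].reshape(-1,3)
    return W[f(p)&np.isfinite(W).all(1)]
red=lambda p:(p[:,0]>130)&(p[:,1]<60)&(p[:,2]<60)
blue=lambda p:(p[:,2]>110)&(p[:,0]<70)
for nm,f,ws,wt in(('red',red,(165,290,225,335),(385,220,430,245)),('blue',blue,(165,255,225,300),(385,255,430,275))):
  for k,P in(('s',pts(S,ws,f)),('t',pts(T,wt,f))):
    P=P[P[:,2]>40]; 
    # axis fit: cylinder r=9, axis tilt 30deg, params x0,y0 at z=mean z, yaw
    zc=110.
    def ax(q): 
        d=np.array([.5*np.sin(q[2]),-.5*np.cos(q[2]),.866]); return np.array([q[0],q[1],zc]),d
    def r(q):
        c,d=ax(q); return np.linalg.norm(np.cross(P-c,d),axis=1)-9
    m=P.mean(0); s=least_squares(r,[m[0]-(0),m[1],0.],loss='soft_l1',f_scale=1.5)
    c,d=ax(s.x); t=(P-c)@d
    print(nm,k,len(P),'mean',m.round(1),'axis@z110',s.x.round(3),'rms',np.sqrt(np.mean(r(s.x)**2)).round(2),'top end',(c+d*np.percentile(t,98)).round(1))
# rack, case points by height
for k,D in(('s',S),('t',T)):
    W=D['W'].reshape(-1,3); p=D['p'].reshape(-1,3).astype(int)
    w=W[np.isfinite(W).all(1)]
    c=w[(w[:,0]>350)&(w[:,0]<650)&(w[:,1]>50)&(w[:,1]<400)]
    h=np.histogram(c[:,2],bins=np.arange(20,260,10)); print(k,list(zip(h[1].astype(int),h[0])))
    rim=c[(c[:,2]>140)&(c[:,2]<152)]; 
    if len(rim)>20: print('rim',cv2.minAreaRect(rim[:,:2].astype(np.float32)), rim.mean(0))
    up=c[(c[:,2]>165)&(c[:,2]<235)]
    print('up',up.min(0),up.max(0))
    yl=D['p'].astype(int); 
    msk=(p[:,0]>150)&(p[:,1]>120)&(p[:,2]<60)&np.isfinite(W).all(1)&(W[:,2]>110)&(W[:,2]<145)&(abs(W[:,1]-230)<120)
    print('yellow',msk.sum(),W[msk].mean(0) if msk.any() else '')
E
python3 m.py
```

```text
red s 304 mean [ 615.2 -181.   117. ] axis@z110 [ 6.11011e+02 -1.81652e+02 -1.95000e-01] rms 1.81 top end [ 607.3 -200.6  143.5]
red t 142 mean [ 606.1 -178.2  114.1] axis@z110 [ 6.07787e+02 -1.82163e+02 -1.80000e-01] rms 2.8 top end [ 604.2 -201.8  144.6]
blue s 260 mean [ 532.7 -164.6  118.2] axis@z110 [ 5.27957e+02 -1.64359e+02 -2.08000e-01] rms 1.94 top end [ 524.  -183.3  143.6]
blue t 131 mean [ 522.6 -163.2  119.6] axis@z110 [ 5.23988e+02 -1.64538e+02 -2.08000e-01] rms 2.31 top end [ 519.9 -184.   144.5]
s [(np.int64(20), np.int64(207)), (np.int64(30), np.int64(156)), (np.int64(40), np.int64(144)), (np.int64(50), np.int64(152)), (np.int64(60), np.int64(165)), (np.int64(70), np.int64(165)), (np.int64(80), np.int64(157)), (np.int64(90), np.int64(165)), (np.int64(100), np.int64(173)), (np.int64(110), np.int64(172)), (np.int64(120), np.int64(181)), (np.int64(130), np.int64(152)), (np.int64(140), np.int64(169)), (np.int64(150), np.int64(154)), (np.int64(160), np.int64(158)), (np.int64(170), np.int64(170)), (np.int64(180), np.int64(178)), (np.int64(190), np.int64(162)), (np.int64(20
[... 675 characters left out ...]
np.int64(71)), (np.int64(120), np.int64(77)), (np.int64(130), np.int64(173)), (np.int64(140), np.int64(396)), (np.int64(150), np.int64(113)), (np.int64(160), np.int64(56)), (np.int64(170), np.int64(49)), (np.int64(180), np.int64(57)), (np.int64(190), np.int64(58)), (np.int64(200), np.int64(46)), (np.int64(210), np.int64(111)), (np.int64(220), np.int64(108)), (np.int64(230), np.int64(0)), (np.int64(240), np.int64(0))]
rim ((564.414794921875, 210.8848876953125), (131.2181854248047, 60.924095153808594), 72.76260375976562) [564.66038896 210.57190383 146.32273225]
up [575.84446456 136.79282689 165.18411033] [624.81162431 260.92740204 226.42914582]
yellow 6 [563.48714889 207.10082973 117.85203502]
```

View pics/crop.png

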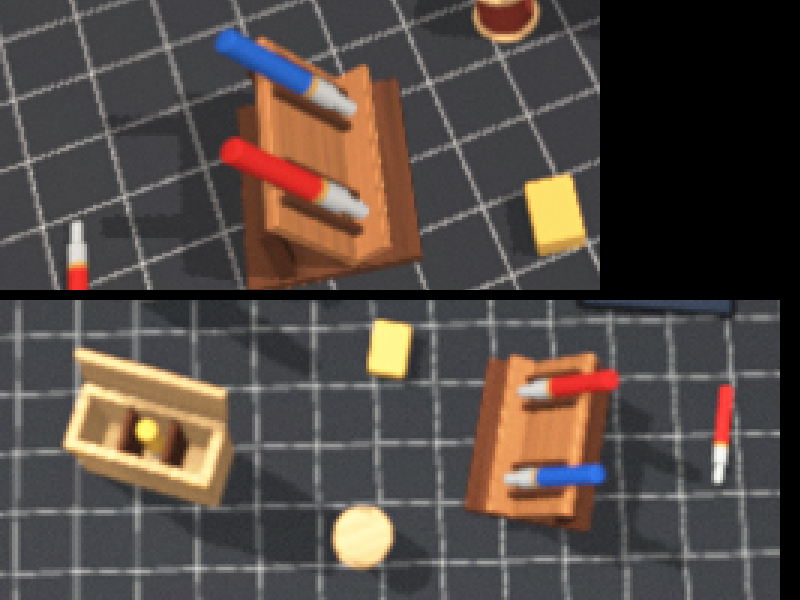

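The crop confirms it: the full-size red (290,175) and blue (285,70) lean in the rack, and the short red at (78,250) lies on the bench. The two empty wells flank the yellow punch. I'm moving to a pre-grasp in line with the red punch, 90 mm back along its axis.

>>> {"name": "move_arm", "arguments": {"deltas": [[0.0322,0.0191,0,0,0,7.74,0.2],[0.0322,0.0191,0,0,0,7.74,0.2],[0.0322,0.0191,0,0,0,7.74,0.2],[0.0322,0.0191,0,0,0,7.74,0.2],[0.0322,0.0191,0,0,0,7.74,0.2],[0.0322,0.0191,0,0,0,7.74,0.2],[0.0322,0.0191,0,0,0,7.74,0.2],[0.0322,0.0191,0,0,0,7.74,0.2],[0.0322,0.0191,0,4.89,-1.03,0,0.2],[0.0322,0.0191,0,4.89,-1.03,0,0.2],[0.0322,0.0191,0,4.89,-1.03,0,0.2],[0.0322,0.0191,0,4.89,-1.03,0,0.2],[0.0322,0.0191,-0.007,4.89,-1.03,0,0.2],[0.0322,0.0191,-0.007,4.89,-1.03,0,0.2],[0,0,0,0,0,0,0.2],[0,0,0,0,0,0,0.2]], "newtons": 40}}

```text
time_s: 1.7
position: [597.6, -236.4, 204.8]
tcp_rot: [[0.178, 0.979, 0.101], [0.848, -0.204, 0.49], [0.5, -0.002, -0.866]]
ft_force: [-0.2, 0.2, 0.2]
width: 51.6
finger_force: 0.0
```

```bash
cat > g.py <<'E'
from h import *
from scipy.spatial.transform import Rotation as Ro
import sys
def rel(p,R):
    o=robot.get_obs(); 
    print('t',round(o['time_s'],2),'pos',o['position'].round(1),'z',o['tcp_rot'][:,2].round(3),'y',o['tcp_rot'][:,1].round(3),'w',round(o['width'],1),'F',o['ft_force'].round(1),'q',o['qpos'].round(2))
    print('dp',(np.array(p)-o['position']).round(1),'rv',np.degrees(Ro.from_matrix(R@o['tcp_rot'].T).as_rotvec()).round(2))
def Rzy(z,y): z=np.array(z)/np.linalg.norm(z); y=np.array(y,float); y-=z*(y@z); y/=np.linalg.norm(y); return np.c_[np.cross(y,z),y,z]
Rg=Rzy([.103,.489,-.866],[.979,-.206,0])
Rc=Rzy([0,0,-1],[.301,.954,0])
E
python3 - <<'E'
from g import *
rel([597.9,-236.1,205.8],Rg)
for n in('top','scene'):
    W=np.load(n+'.npz')['W'].reshape(-1,3); W=W[np.isfinite(W).all(1)]
    q=W-[565,211,0]; X=q[:,0]*.954-q[:,1]*.301; Y=q[:,0]*.301+q[:,1]*.954; Z=W[:,2]
    m=(abs(Y)<45)&(X>20)&(X<75)&(Z>165)&(Z<218); 
    for z0 in(165,180,195,210,220): 
        k=(abs(Y)<45)&(X>20)&(X<80)&(abs(Z-z0)<6); print(n,z0,X[k].mean().round(1),X[k].min().round(1),X[k].max().round(1))
    k=(Z>60)&(X>60)&(X<220)&(abs(Y)<130); 
    print('tall', np.c_[X,Y,Z][k].min(0).round(),np.c_[X,Y,Z][k].max(0).round())
    k=(Z>100)&(X>60)&(X<220)&(abs(Y)<130); print(np.c_[X,Y,Z][k].min(0).round(),np.c_[X,Y,Z][k].max(0).round())
    for lo,hi,nm in((150,215,'m'),): pass
    k=(X>-29)&(X<29)&(abs(Y)<66)&(abs(Z-146)<5); print('rim X',np.percentile(X[k],[1,99]).round(1),'Y',np.percentile(Y[k],[1,99]).round(1))
    k=(Z>30)&(Z<130)&(abs(X)<45)&(abs(Y)<80); print('body X',np.percentile(X[k],[2,98]).round(1),'Y',np.percentile(Y[k],[2,98]).round(1))
E
```

```text
t 1.7 pos [ 597.6 -236.4  204.8] z [ 0.101  0.49  -0.866] y [ 0.979 -0.204 -0.002] w 51.6 F [-0.2  0.2  0.2] q [-0.72  0.72  0.39  1.51  0.45  0.99]
dp [0.3 0.3 1. ] rv [-0.04 -0.1  -0.09]
top 165 30.8 29.4 32.4
top 180 32.3 30.9 34.3
top 195 33.9 31.9 35.5
top 210 36.1 33.6 45.9
top 220 39.4 34.0 44.4
tall [144. -35.  61.] [220. 103. 218.]
[161. -16. 101.] [220.  83. 218.]
rim X [-28.8  28.6] Y [-65.5  64.5]
body X [-29.9  21.5] Y [-65.7  57.8]
scene 165 43.1 39.8 45.3
scene 180 44.7 42.0 46.8
scene 195 46.2 43.8 49.0
scene 210 48.0 44.9 50.6
scene 220 46.8 39.3 50.7
tall [150. -31.  60.] [220. 102. 219.]
[174.  52. 100.] [201.  85. 219.]
rim X [-24.8  24. ] Y [-65.9  59.8]
body X [-6.3 35.8] Y [-65.9  60.8]
```

>>> {"name": "move_arm", "arguments": {"deltas": [[0.0024,0.0111,-0.0192,0,0,0,0.2],[0.0024,0.0111,-0.0192,0,0,0,0.2],[0.0024,0.0111,-0.0192,0,0,0,0.2],[0.0024,0.0111,-0.0192,0,0,0,0.2],[0,0,0,0,0,0,0.2],[0,0,0,0,0,0,0.2]]}}

```text
time_s: 2.3
position: [607.2, -192.7, 131.0]
tcp_rot: [[0.177, 0.979, 0.104], [0.848, -0.205, 0.488], [0.499, 0.002, -0.867]]
ft_force: [1.7, -0.3, 0.7]
width: 51.3
finger_force: 0.0
```

```bash
python3 - <<'E'
from g import *
rel([607.2,-192.1,127.9],Rg)
p,_,_=cloud('scene'); a=cv2.resize(p[200:350,120:280],None,fx=3.7,fy=3.7,interpolation=3); cv2.imwrite('pics/g1.png',a[...,::-1])
E
```

```text
t 2.3 pos [ 607.2 -192.7  131. ] z [ 0.104  0.488 -0.867] y [ 0.979 -0.205  0.002] w 51.3 F [ 1.7 -0.3  0.7] q [-0.66  0.72  0.19  1.29  0.46  1.05]
dp [ 0.   0.6 -3.1] rv [ 0.08  0.07 -0.05]
```

View pics/g1.png

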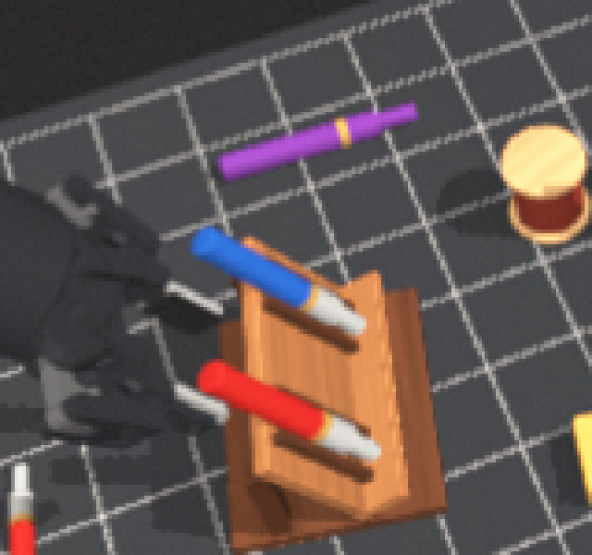

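The picture shows the fingers' tips at crop (222,312) and (225,415), with the red handle nearer the lower one. I'll check the offset by projecting the TCP into the picture before closing.

```bash
python3 - <<'E'
from g import *
o=robot.get_obs(); P=o['position'];R=o['tcp_rot']; d=-R[:,2]
for n in('scene','top'):
    p,_,W=cloud(n); np.savez(n+'1',p=p,W=W)
    q=(W-P)@R; x,y,z=q[...,0],q[...,1],q[...,2]
    m=np.isfinite(x)&(abs(x)<16)&(abs(y)<60)&(z>-30)&(z<30)
    pi=p.astype(int); redm=m&(pi[...,0]>110)&(pi[...,1]<70)&(pi[...,2]<70)
    oth=m&~redm
    print(n,'red',redm.sum(),q[redm].mean(0).round(1),'z range',z[redm].min().round(1),'x',np.percentile(x[redm],[5,95]).round(1),'y',np.percentile(y[redm],[5,95]).round(1))
    for s in(-1,1):
        k=oth&(y*s>14); 
        if k.sum()>3: print('  finger',s,k.sum(),q[k].mean(0).round(1),np.percentile(y[k],[3,97]).round(1),'z max',np.percentile(z[k],97).round(1),'x',np.percentile(x[k],[3,97]).round(1))
E
```

```text
scene red 196 [4.3 5.3 3.4] z range -16.1 x [-3.6  9.3] y [-2.3 10.7]
  finger -1 71 [  4.3 -27.8 -22.6] [-37.8 -24.9] z max -15.4 x [-8.5 13.2]
  finger 1 54 [  8.3  32.5 -24. ] [25.2 38.8] z max -15.9 x [-2.6 13.5]
top red 87 [ 4.1 -4.7  1.3] z range -17.9 x [-4.4  9.5] y [-10.9   3. ]
  finger -1 17 [  7.  -36.7 -23.9] [-43.2 -30.9] z max -13.1 x [-5.7 12.7]
  finger 1 21 [  5.8  24.5 -22.9] [21.2 33.7] z max -17.3 x [-6.  12.3]
```

>>> {"name": "move_arm", "arguments": {"deltas": [[0.0015,0.0002,-0.002,0,0,0,-0.2],[0,0,0,0,0,0,-0.2],[0,0,0,0,0,0,-0.2],[0,0,0,0,0,0,-0.2]]}}

```text
time_s: 2.85
position: [608.9, -192.1, 127.6]
tcp_rot: [[0.177, 0.979, 0.103], [0.848, -0.205, 0.489], [0.5, 0.001, -0.866]]
ft_force: [-0.1, -0.1, 0.1]
width: 33.8
finger_force: 0.0
```

```bash
python3 - <<'E'
from g import *
rel([607.2,-192.1,127.9],Rg)
o=robot.get_obs(); P=o['position'];R=o['tcp_rot']
for n in('scene','top'):
    p,_,W=cloud(n)
    q=(W-P)@R; x,y,z=q[...,0],q[...,1],q[...,2]
    pi=p.astype(int); redm=(pi[...,0]>110)&(pi[...,1]<70)&(pi[...,2]<70)
    m=np.isfinite(x)&(abs(x)<25)&(abs(y)<50)&(z>-60)&(z<40)&~redm
    for z0 in range(-50,40,10):
        k=m&(abs(z-z0)<5); kr=k&(y>0)&(abs(x)<18); kl=k&(y<0)&(abs(x)<18); print(n,z0,kl.sum(),np.percentile(y[kl],[5,95]).round() if kl.sum()>3 else '',kr.sum(),np.percentile(y[kr],[5,95]).round() if kr.sum()>3 else '')
p=robot.read_camera('scene')[0]
a=cv2.resize(p[240:330,140:240],None,fx=6,fy=6,interpolation=3); cv2.imwrite('pics/g2.png',a[...,::-1])
E
```

```text
t 2.85 pos [ 608.9 -192.1  127.6] z [ 0.103  0.489 -0.866] y [ 0.979 -0.205  0.001] w 33.8 F [-0.1 -0.1  0.1] q [-0.66  0.73  0.19  1.28  0.47  1.06]
dp [-1.7  0.   0.3] rv [ 0.01  0.03 -0.05]
scene -50 54 [-28. -17.] 31 [18. 31.]
scene -40 53 [-30. -17.] 44 [18. 31.]
scene -30 48 [-29. -17.] 47 [17. 30.]
scene -20 48 [-29. -17.] 42 [17. 29.]
scene -10 11 [-21. -17.] 2 
scene 0 2  2 
scene 10 1  0 
scene 20 0  2 
scene 30 50 [-49. -22.] 64 [ 2. 32.]
top -50 15 [-37. -23.] 18 [13. 26.]
top -40 14 [-35. -24.] 18 [12. 24.]
top -30 17 [-34. -22.] 20 [12. 25.]
top -20 13 [-34. -23.] 17 [12. 25.]
top -10 1  3 
top 0 0  1 
top 10 0  2 
top 20 0  1 
top 30 37 [-46. -11.] 15 [13. 28.]
```

View pics/g2.png

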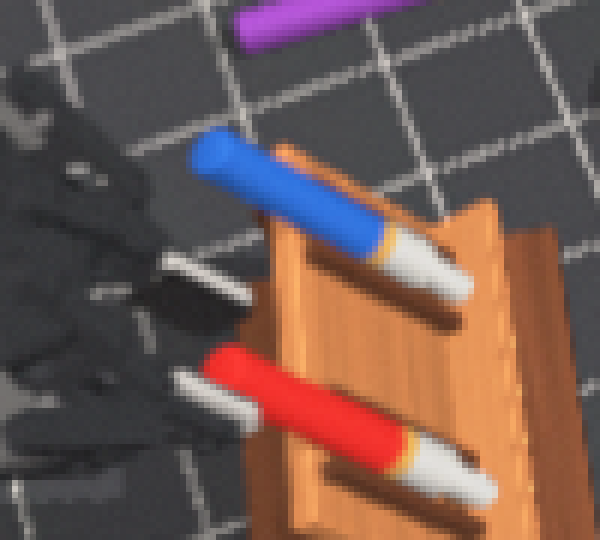

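The fingertips reach only a few millimetres past the handle top, at crop (228,362). Depth agrees, so they sit farther back than the nominal TCP suggests. I'll advance 15 mm along the tool and close.

>>> {"name": "move_arm", "arguments": {"deltas": [[0.0015,0.0036,-0.0065,0,0,0,-0.2],[0.001,0.0036,-0.0065,0,0,0,-0.2],[0,0,0,0,0,0,-0.2],[0,0,0,0,0,0,-1],[0,0,0,0,0,0,-1],[0,0,0,0,0,0,-1],[0,0,0,0,0,0,-1],[0,0,0,0,0,0,-1],[0,0,0,0,0,0,-1]]}}

```text
time_s: 3.9
position: [611.4, -184.8, 114.7]
tcp_rot: [[0.177, 0.979, 0.103], [0.848, -0.205, 0.489], [0.5, 0.001, -0.866]]
ft_force: [0.3, 1.5, -0.9]
width: 16.3
finger_force: 39.0
```

```bash
cat > f.py <<'E'
from g import *
o=robot.get_obs(); P=o['position'];R=o['tcp_rot']
print('pos',P.round(1),'w',o['width'],'F',o['ft_force'].round(1),'ff',o['finger_force'])
def look():
  for n in('scene','top'):
    p,_,W=cloud(n); q=(W-P)@R; x,y,z=q[...,0],q[...,1],q[...,2]; pi=p.astype(int)
    redm=((pi[...,0]>110)&(pi[...,1]<70)&(pi[...,2]<70))|((pi[...,2]>110)&(pi[...,0]<80))
    m=np.isfinite(x)&(abs(x)<18)&(z>-60)&(z<130)
    f=m&~redm&(z<30)&(abs(y)<35)&(abs(y)>10); r=m&redm&(abs(y)<22)
    hf=np.histogram(z[f],np.arange(-40,31,5))[0]; hr=np.histogram(z[r],np.arange(-40,101,5))[0]
    print(n,'fing',hf,'hand',hr,'hy',y[r].mean().round(1) if r.any() else '')
look()
E
python3 f.py
```

```text
pos [ 611.4 -184.8  114.7] w 16.268183306611743 F [ 0.3  1.5 -0.9] ff 38.99360418319702
scene fing [34 29 30 26 20  7  1  0  0  0  1 67 36 37] hand [ 0 23  3  9  6 10  5 14 16 16 17 16 23 20 20 18 14  2  2  1  0  1  1  1
  1  1  0  0] hy 2.0
top fing [11 12 11 12  6  5  0  1  0  1  5 34 19 17] hand [ 2 16  6  9  6  4  4  4  8  7  5  7 16 10 10 10  9  3  1  1  0  0  0  0
  1  1  2  0] hy -5.2
```

>>> {"name": "move_arm", "arguments": {"deltas": [[0,0,0.005,0,0,0,-1],[0,0,0.01,0,0,0,-1],[0,0,0.015,0,0,0,-1],[0,0,0.02,0,0,0,-1],[0,0,0.03,0,0,0,-1],[0,0,0.03,0,0,0,-1],[0,0,0.03,0,0,0,-1],[0,0,0.03,-4.89,1.03,0,-1],[0,0,0.02,-4.89,1.03,0,-1],[0,0,0.01,-4.89,1.03,0,-1],[0,0,0,-4.89,1.03,0,-1],[0,0,0,-4.89,1.03,0,-1],[0,0,0,-4.89,1.03,0,-1],[0,0,0,0,0,0,-1]]}}

```text
time_s: 5.4
position: [611.9, -182.6, 316.3]
tcp_rot: [[0.202, 0.979, 0.002], [0.979, -0.202, -0.002], [-0.001, 0.002, -1.0]]
ft_force: [-0.5, 0.1, -0.6]
width: 16.2
finger_force: 39.1
```

```bash
python3 - <<'E'
from f import *
rel([577,249,320],Rc)
p=robot.read_camera('scene')[0]
a=cv2.resize(p[150:350,100:350],None,fx=3,fy=3,interpolation=3); cv2.imwrite('pics/g3.png',a[...,::-1])
E
```

```text
pos [ 611.9 -182.6  316.3] w 16.237645836312495 F [-0.5  0.1 -0.6] ff 39.111555218696594
scene fing [18 30 26 38 12  5  0  0  0  0  0  0  0  0] hand [ 0  0  0  2  3  0  0  6 22 21 22 19 24 18 20 18  5  0  0  0  0  0  0  0
  0  0  0  0] hy 6.7
top fing [0 0 0 0 0 0 0 0 0 0 0 0 0 0] hand [0 0 0 0 0 0 0 0 0 0 0 0 0 0 0 0 0 0 0 0 0 0 0 0 0 0 0 0] hy 
t 5.5 pos [ 611.4 -184.1  315.3] z [ 0.001  0.002 -1.   ] y [ 0.979 -0.204  0.001] w 16.7 F [-0.2 -0.7 -1.7] q [-0.41  0.5   0.41  1.48  0.    1.37]
dp [-34.4 433.1   4.7] rv [-1.200e-01 -3.000e-02  8.424e+01]
```

View pics/g3.png

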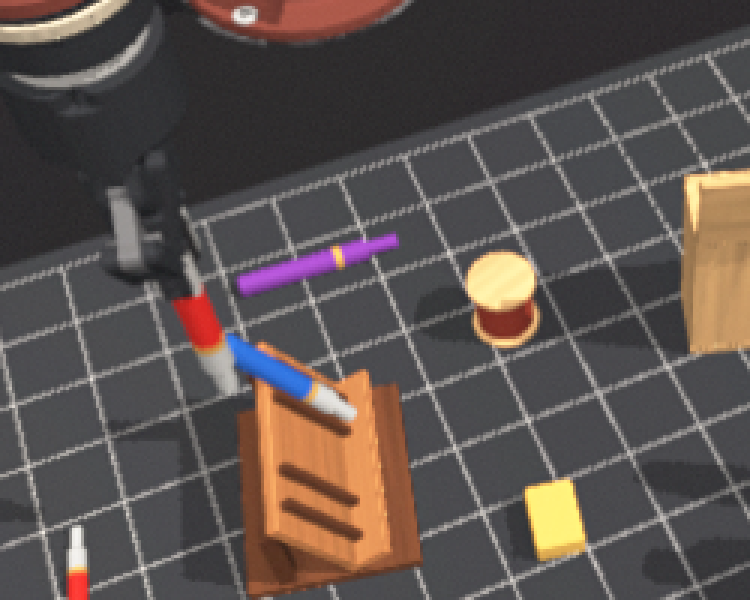

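The red punch is held at crop (210,330), out of its lane, with its tip near (228,385). I'll check its tilt in the gripper while moving towards well2.

```bash
cat > ax.py <<'E'
from g import *
def axis(n='scene'):
    o=robot.get_obs(); P=o['position'];R=o['tcp_rot']
    p,_,W=cloud(n); q=((W-P)@R).reshape(-1,3); q=q[np.isfinite(q).all(1)]
    q=q[(abs(q[:,0])<30)&(abs(q[:,1])<30)&(q[:,2]>-5)&(q[:,2]<120)]
    for z0 in range(0,120,10):
        k=q[(abs(q[:,2]-z0)<5)]; 
        if len(k)>4: print(z0,len(k),np.median(k[:,:2],0).round(1),np.ptp(k[:,:2],0).round(0))
    print('zmax',np.percentile(q[:,2],99).round(1))
if __name__=='__main__': axis()
E
python3 ax.py
```

```text
0 30 [1.9 7.5] [15. 10.]
10 41 [3.5 6.5] [16. 10.]
20 43 [1.9 6.8] [16. 16.]
30 46 [3.7 6.9] [17. 11.]
40 37 [2.4 7. ] [17.  9.]
50 41 [2.3 6.9] [17. 10.]
60 38 [2.5 6.8] [16. 13.]
70 25 [3.8 6.3] [16.  9.]
80 20 [2.  4.1] [10.  7.]
90 22 [1.6 4.5] [10.  8.]
zmax 94.7
```

>>> {"name": "move_arm", "arguments": {"deltas": [[0,0.02,0.003,0,0,4,-1],[-0.002,0.03,0.003,0,0,6,-1],[-0.003,0.03,0.003,0,0,6,-1],[-0.003,0.03,0.003,0,0,6,-1],[-0.003,0.03,0.003,0,0,6,-1],[-0.003,0.03,0,0,0,6,-1],[-0.003,0.03,0,0,0,6,-1],[-0.003,0.03,0,0,0,6,-1],[-0.003,0.03,0,0,0,6,-1],[-0.003,0.03,0,0,0,6,-1],[-0.003,0.03,0,0,0,6,-1],[-0.003,0.03,0,0,0,6,-1],[-0.003,0.03,0,0,0,6,-1],[-0.002,0.03,0,0,0,6,-1],[0,0.023,0,0,0,2.2,-1],[0,0,0,0,0,0,-1],[0,0,0,0,0,0,-1]]}}

```text
time_s: 7.3
position: [574.7, 247.6, 329.1]
tcp_rot: [[-0.953, 0.304, -0.001], [0.304, 0.953, 0.0], [0.001, -0.0, -1.0]]
ft_force: [-0.0, -0.4, -1.2]
width: 16.4
finger_force: 39.2
```

```bash
python3 - <<'E'
from ax import *
rel([577,249,320],Rc); axis('scene')
p,_,W=cloud('scene'); print('top cam'); axis('top')
a=cv2.resize(p[100:300,280:480],None,fx=3,fy=3,interpolation=3); cv2.imwrite('pics/g4.png',a[...,::-1])
E
```

```text
t 7.3 pos [574.7 247.6 329.1] z [-0.001  0.    -1.   ] y [ 0.304  0.953 -0.   ] w 16.4 F [-0.  -0.4 -1.2] q [0.29 0.48 0.4  1.5  0.   0.6 ]
dp [ 2.3  1.4 -9.1] rv [-0.01 -0.06  0.17]
0 38 [-6.6 -2.7] [11. 15.]
10 35 [-5.3 -3.6] [13. 16.]
20 39 [-6.3 -1.4] [12. 16.]
30 36 [-6.3 -1.6] [10. 16.]
40 39 [-6.5 -1.9] [12. 17.]
50 32 [-6.9 -0.9] [10. 16.]
60 35 [-6.1 -2. ] [13. 18.]
70 23 [-6.7 -3.3] [10. 15.]
80 23 [-5.7  0.1] [ 6. 11.]
90 20 [-5.4 -1.9] [9. 9.]
zmax 93.0
top camTraceback (most recent call last):
  File "<stdin>", line 3, in <module>
  File "ax.py", line 9, in axis
    print('zmax',np.percentile(q[:,2],99).round(1))
                 ~~~~~~~~~~~~~^^^^^^^^^^^
    return _quantile_unchecked(
        a, q, axis, out, overwrite_input, method, keepdims, weights)
    return _ureduce(a,
                    func=_quantile_ureduce_func,
    ...<5 lines>...
                    overwrite_input=overwrite_input,
                    method=method)
    r = func(a, **kwargs)
    result = _quantile(arr,
                       quantiles=q,
    ...<2 lines>...
                       out=out,
                       weights=wgt)
    slices_having_nans = np.isnan(arr[-1, ...])
                                  ~~~^^^^^^^^^
IndexError: index -1 is out of bounds for axis 0 with size 0
```

Tool is upright in the gripper and its tip is 94 mm below the TCP. The scene camera agrees with the robot frame here, so I trust its case centre, about (568,208). I'll centre over well2 and lower part way.

>>> {"name": "move_arm", "arguments": {"deltas": [[0.0028,-0.0007,0,0,0,0,-1],[0.0028,-0.0006,-0.01,0,0,0,-1],[0,0,-0.025,0,0,0,-1],[0,0,-0.025,0,0,0,-1],[0,0,-0.015,0,0,0,-1],[0,0,-0.01,0,0,0,-1],[0,0,-0.01,0,0,0,-1],[0,0,-0.01,0,0,0,-1],[0,0,0,0,0,0,-1]]}}

```text
time_s: 8.35
position: [579.5, 246.7, 223.4]
tcp_rot: [[-0.953, 0.303, -0.002], [0.303, 0.953, -0.0], [0.001, -0.001, -1.0]]
ft_force: [-0.3, -0.3, -1.2]
width: 16.6
finger_force: 39.2
```

```bash
python3 - <<'E'
from ax import *
rel([580.3,246.3,150],Rc)
p,_,W=cloud('scene'); t=robot.read_camera('top')[0]
a=cv2.resize(p[120:300,290:450],None,fx=3,fy=3,interpolation=3); b=cv2.resize(t[200:300,220:320],None,fx=3,fy=3,interpolation=3)
o=np.zeros((540,780,3),np.uint8);o[:,:480]=a;o[:300,480:]=b; cv2.imwrite('pics/g4.png',o[...,::-1])
E
```

```text
t 8.35 pos [579.5 246.7 223.4] z [-0.002 -0.    -1.   ] y [ 0.303  0.953 -0.001] w 16.6 F [-0.3 -0.3 -1.2] q [0.29 0.5  0.16 1.24 0.   0.59]
dp [  0.8  -0.4 -73.4] rv [ 0.02 -0.09  0.11]
```

View pics/g4.png

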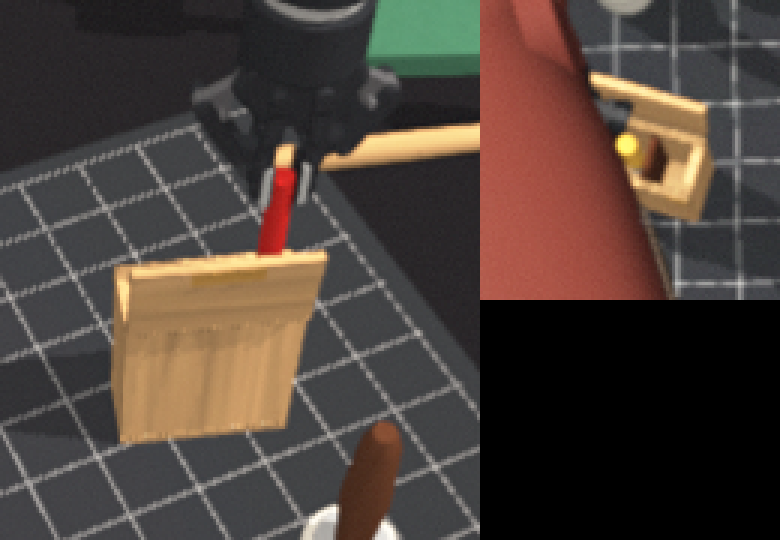

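The red punch (270,230) goes down behind the lid with no contact force. I'll lower it and release.

>>> {"name": "move_arm", "arguments": {"deltas": [[0,0,-0.01,0,0,0,-1],[0,0,-0.01,0,0,0,-1],[0,0,-0.01,0,0,0,-1],[0,0,-0.01,0,0,0,-1],[0,0,-0.01,0,0,0,-1],[0,0,-0.01,0,0,0,-1],[0,0,-0.008,0,0,0,-1],[0,0,0,0,0,0,-1],[0,0,0,0,0,0,-1]]}}

```text
time_s: 9.35
position: [580.0, 246.9, 156.6]
tcp_rot: [[-0.953, 0.303, -0.0], [0.303, 0.953, 0.0], [0.0, -0.0, -1.0]]
ft_force: [-0.8, -0.0, -0.5]
width: 16.5
finger_force: 39.2
```

>>> {"name": "move_arm", "arguments": {"deltas": [[0,0,0,0,0,0,-0.3],[0,0,0,0,0,0,-0.3],[0,0,0,0,0,0,-0.3],[0,0,0,0,0,0,-0.3],[0,0,0,0,0,0,-0.3],[0,0,0.015,0,0,0,-0.3],[0,0,0.03,0,0,0,-0.3],[0,0,0.03,0,0,0,-0.3],[0,0,0.03,0,0,0,-0.3],[0,0,0.02,0,0,0,-0.3],[-0.005,-0.03,0.01,0,0,-6,-0.3],[-0.005,-0.03,0,0,0,-6,-0.3],[-0.005,-0.03,0,0,0,-6,-0.2],[-0.005,-0.03,0,0,0,-6,-0.2],[-0.005,-0.03,0,0,0,-6,-0.2],[-0.005,-0.03,0,0,0,-6,-0.2],[-0.005,-0.03,0,0,0,-6,-0.2],[-0.005,-0.03,0,0,0,-6,-0.2],[0,0,0,0,0,0,-0.2]]}}

```text
time_s: 11.25
position: [539.6, 4.0, 291.8]
tcp_rot: [[-0.407, 0.913, 0.0], [0.913, 0.407, -0.001], [-0.001, -0.0, -1.0]]
ft_force: [0.5, -0.1, 0.6]
width: 34.0
finger_force: 0.0
```

```bash
python3 - <<'E'
from ax import *
rel([518.7,-211.2,240],Rc)
t=robot.read_camera('top')[0]
b=cv2.resize(t[200:300,220:320],None,fx=5,fy=5,interpolation=3);cv2.imwrite('pics/g5.png',b[...,::-1])
E
```

```text
t 11.25 pos [539.6   4.  291.8] z [ 0.    -0.001 -1.   ] y [ 0.913  0.407 -0.   ] w 34.0 F [ 0.5 -0.1  0.6] q [-0.13  0.29  0.03  1.31 -0.    1.02]
dp [ -20.9 -215.2  -51.8] rv [5.000e-02 3.000e-02 4.847e+01]
```

View pics/g5.png

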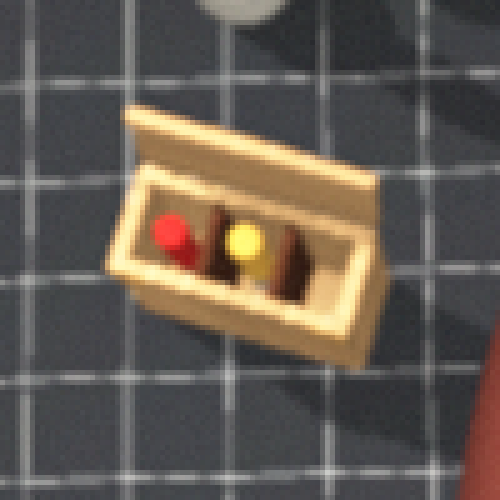

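The red punch stands in well2 at (172,232), level with the yellow one at (243,240). Well0 at (330,280) is still empty. Next is the blue punch.

>>> {"name": "move_arm", "arguments": {"deltas": [[-0.003,-0.03,0,0,0,-6,-0.2],[-0.003,-0.03,0,0,0,-6,-0.2],[-0.003,-0.03,0,0,0,-6,-0.2],[-0.003,-0.03,0,0,0,-6,-0.2],[-0.003,-0.03,0,0,0,-6,-0.2],[-0.003,-0.03,0,0,0,-5.95,-0.2],[-0.0005,-0.0059,-0.0086,4.89,-1.03,0,-0.2],[-0.0005,-0.0059,-0.0086,4.89,-1.03,0,-0.2],[-0.0005,-0.0059,-0.0086,4.89,-1.03,0,-0.2],[-0.0005,-0.0059,-0.0086,4.89,-1.03,0,-0.2],[-0.0005,-0.0059,-0.0086,4.89,-1.03,0,-0.2],[-0.0005,-0.0059,-0.0086,4.89,-1.03,0,-0.2],[0,0,0,0,0,0,-0.2],[0,0,0,0,0,0,-0.2]]}}

```text
time_s: 12.7
position: [519.2, -208.3, 239.5]
tcp_rot: [[0.173, 0.98, 0.102], [0.849, -0.201, 0.489], [0.499, 0.002, -0.866]]
ft_force: [-0.2, 0.7, 0.3]
width: 34.3
finger_force: 0.0
```

```bash
python3 - <<'E'
from g import *
rel([518.7,-211.2,192.6],Rg)
E
```

```text
t 12.7 pos [ 519.2 -208.3  239.5] z [ 0.102  0.489 -0.866] y [ 0.98  -0.201  0.002] w 34.3 F [-0.2  0.7  0.3] q [-0.77  0.54  0.15  1.48  0.43  0.93]
dp [ -0.5  -2.9 -46.9] rv [ 0.05  0.1  -0.3 ]
```

Go down to the pre-grasp, advance most of the way and measure before closing.

>>> {"name": "move_arm", "arguments": {"deltas": [[-0.0005,-0.0029,-0.0235,0,0,0,-0.2],[0,0,-0.0235,0,0,-0.3,-0.2],[0.0023,0.011,-0.0195,0,0,0,-0.2],[0.0023,0.011,-0.0195,0,0,0,-0.2],[0.0023,0.011,-0.0195,0,0,0,-0.2],[0,0,0,0,0,0,-0.2],[0,0,0,0,0,0,-0.2]]}}

```text
time_s: 13.4
position: [526.0, -177.7, 135.9]
tcp_rot: [[0.175, 0.979, 0.105], [0.849, -0.204, 0.487], [0.499, 0.004, -0.867]]
ft_force: [-0.1, 0.2, 0.6]
width: 34.2
finger_force: 0.0
```

```bash
python3 - <<'E'
from f import *
rel([528,-167.2,114.7],Rg)
for n in('scene','top'):
    p,_,W=cloud(n); q=(W-P)@R; x,y,z=q[...,0],q[...,1],q[...,2]; pi=p.astype(int)
    b=(pi[...,2]>100)&(pi[...,0]<80); m=np.isfinite(x)&(abs(x)<18)
    r=m&b&(abs(y)<25)&(z>-20)&(z<60)
    f=m&~b&(z<-15)&(z>-50)&(abs(y)<35)
    print(n,'hand y',np.percentile(y[r],[5,50,95]).round(1),'x',np.percentile(x[r],[5,95]).round(1),'f',[np.percentile(y[f&(y*s>0)],[5,95]).round(1) for s in(-1,1)],'fx',np.percentile(x[f],[5,95]).round(1))
E
```

```text
pos [ 526.  -177.7  135.9] w 34.16832453699463 F [-0.1  0.2  0.6] ff 0.0
scene fing [48 54 44 49 30 15  0  0  0  0  0  0  0  0] hand [ 0  0  0  0  0  1 27  9 17 17 16 14 16 12 18 12 14 19 11 15 15  3  0  0
  0  0  0  0] hy 3.8
top fing [23 14 15 13 13  1  0  1  0  2  0  1  0  2] hand [ 0  0  0  0  0  8 22  9  9  5  4 10  8  5  7  8  8  9  9  8  8  0  0  1
  1  2  1  0] hy -6.0
t 13.5 pos [ 526.3 -178.9  136.1] z [ 0.107  0.487 -0.867] y [ 0.979 -0.206  0.005] w 34.1 F [ 0.1 -0.1  0.7] q [-0.73  0.58 -0.06  1.21  0.45  0.98]
dp [  1.7  11.7 -21.4] rv [ 0.16  0.27 -0.02]
scene hand y [-4.2  4.6  8.7] x [-3.   8.6] f [array([-23.7, -15.7]), array([18.1, 31.4])] fx [-7.7 12.2]
top hand y [-13.2  -6.2   1.3] x [-5.3  8.9] f [array([-34.7, -22.5]), array([12.5, 25.5])] fx [-8.9 11.6]
```

>>> {"name": "move_arm", "arguments": {"deltas": [[0.0007,0.0038,-0.007,0,0,0,-0.2],[0.0007,0.0038,-0.007,0,0,0,-0.2],[0.0006,0.0034,-0.0065,0,0,0,-0.2],[0,0,0,0,0,0,-0.2],[0,0,0,0,0,0,-0.2],[0,0,0,0,0,0,-1],[0,0,0,0,0,0,-1],[0,0,0,0,0,0,-1],[0,0,0,0,0,0,-1],[0,0,0,0,0,0,-1],[0,0,0,0,0,0,-1]]}}

```text
time_s: 14.7
position: [527.6, -167.6, 114.2]
tcp_rot: [[0.177, 0.978, 0.106], [0.848, -0.207, 0.488], [0.5, 0.003, -0.866]]
ft_force: [-0.4, -2.1, 3.4]
width: 16.6
finger_force: 39.1
```

Gripped. Lift and set upright.

>>> {"name": "move_arm", "arguments": {"deltas": [[0,0,0.005,0,0,0,-1],[0,0,0.01,0,0,0,-1],[0,0,0.015,0,0,0,-1],[0,0,0.02,0,0,0,-1],[0,0,0.03,0,0,0,-1],[0,0,0.03,0,0,0,-1],[0,0,0.03,0,0,0,-1],[0,0,0.03,-4.89,1.03,0,-1],[0,0,0.02,-4.89,1.03,0,-1],[0,0,0.02,-4.89,1.03,0,-1],[0,0,0.004,-4.89,1.03,0,-1],[0,0,0,-4.89,1.03,0,-1],[0,0,0,-4.89,1.03,0,-1],[0,0,0,0,0,0,-1],[0,0,0,0,0,0,-1]]}}

```text
time_s: 16.2
position: [527.3, -166.6, 328.5]
tcp_rot: [[0.204, 0.979, 0.003], [0.979, -0.204, 0.001], [0.002, 0.003, -1.0]]
ft_force: [-0.4, -0.8, -0.5]
width: 16.3
finger_force: 39.0
```

```bash
python3 - <<'E'
from ax import *
rel([556.3,169.9,325],Rc); axis()
E
```

```text
t 16.2 pos [ 527.3 -166.6  328.5] z [ 0.003  0.001 -1.   ] y [ 0.979 -0.204  0.003] w 16.3 F [-0.4 -0.8 -0.5] q [-0.44  0.31  0.16  1.41  0.    1.34]
dp [ 29.  336.5  -3.5] rv [-0.18  0.09 84.24]
0 45 [2.6 5.9] [17. 13.]
10 47 [2.5 5.5] [18. 10.]
20 41 [3.9 5.4] [16. 10.]
30 42 [3.9 5.9] [16. 12.]
40 46 [3.5 6.3] [17. 12.]
50 42 [2.4 7.2] [17. 13.]
60 36 [3.6 6.8] [16. 11.]
70 28 [3.6 6.2] [18. 10.]
80 20 [1.8 5. ] [10.  4.]
90 24 [2.5 4.2] [10.  8.]
zmax 93.9
```

>>> {"name": "move_arm", "arguments": {"deltas": [[0.0021,0.024,0,0,0,6.02,-1],[0.0021,0.024,0,0,0,6.02,-1],[0.0021,0.024,0,0,0,6.02,-1],[0.0021,0.024,0,0,0,6.02,-1],[0.0021,0.024,0,0,0,6.02,-1],[0.0021,0.024,0,0,0,6.02,-1],[0.0021,0.024,0,0,0,6.02,-1],[0.0021,0.024,0,0,0,6.02,-1],[0.0021,0.024,0,0,0,6.02,-1],[0.0021,0.024,0,0,0,6.02,-1],[0.0021,0.024,0,0,0,6.02,-1],[0.0021,0.024,0,0,0,6.02,-1],[0.0021,0.024,0,0,0,6.02,-1],[0.0021,0.0245,0,0,0,6.02,-1],[0,0,0,0,0,0,-1],[0,0,0,0,0,0,-1]]}}

```text
time_s: 17.85
position: [556.9, 168.5, 327.5]
tcp_rot: [[-0.953, 0.303, -0.001], [0.303, 0.953, 0.003], [0.001, 0.003, -1.0]]
ft_force: [0.3, -0.9, -1.1]
width: 16.2
finger_force: 39.1
```

```bash
python3 - <<'E'
from ax import *
rel([556.3,169.9,222],Rc); axis()
E
```

```text
t 17.85 pos [556.9 168.5 327.5] z [-0.001  0.003 -1.   ] y [0.303 0.953 0.003] w 16.2 F [ 0.3 -0.9 -1.1] q [0.17 0.38 0.25 1.44 0.   0.47]
dp [  -0.6    1.4 -105.5] rv [-0.16 -0.03  0.14]
0 36 [-6.  -1.3] [10. 17.]
10 39 [-5.8 -1. ] [ 9. 15.]
20 38 [-7.4 -0.5] [10. 16.]
30 38 [-6.8 -1.8] [11. 17.]
40 34 [-6.9 -1.6] [10. 18.]
50 35 [-7.4 -1. ] [ 8. 17.]
60 32 [-6.7 -1.4] [ 9. 16.]
70 22 [-6.7 -0.2] [ 6. 16.]
80 20 [-4.8 -1.2] [ 6. 11.]
90 21 [-4.2 -0.7] [ 6. 10.]
zmax 94.6
```

>>> {"name": "move_arm", "arguments": {"deltas": [[-0.0003,0.0007,-0.015,0,0,0,-1],[-0.0003,0.0007,-0.02,0,0,0,-1],[0,0,-0.02,0,0,0,-1],[0,0,-0.015,0,0,0,-1],[0,0,-0.01,0,0,0,-1],[0,0,-0.01,0,0,0,-1],[0,0,-0.01,0,0,0,-1],[0,0,-0.005,0,0,0,-1],[0,0,0,0,0,0,-1]]}}

```text
time_s: 18.8
position: [555.9, 170.4, 222.4]
tcp_rot: [[-0.953, 0.302, -0.0], [0.302, 0.953, 0.002], [0.001, 0.002, -1.0]]
ft_force: [0.4, 0.7, -1.3]
width: 16.0
finger_force: 39.1
```

>>> {"name": "move_arm", "arguments": {"deltas": [[0,0,-0.01,0,0,0,-1],[0,0,-0.01,0,0,0,-1],[0,0,-0.01,0,0,0,-1],[0,0,-0.01,0,0,0,-1],[0,0,-0.01,0,0,0,-1],[0,0,-0.01,0,0,0,-1],[0,0,-0.006,0,0,0,-1],[0,0,0,0,0,0,-1],[0,0,0,0,0,0,-1]]}}

```text
time_s: 19.7
position: [556.3, 170.5, 157.1]
tcp_rot: [[-0.953, 0.301, 0.001], [0.301, 0.953, 0.002], [-0.0, 0.003, -1.0]]
ft_force: [-0.0, 0.3, -1.0]
width: 16.4
finger_force: 39.1
```

>>> {"name": "move_arm", "arguments": {"deltas": [[0,0,0,0,0,0,-0.3],[0,0,0,0,0,0,-0.3],[0,0,0,0,0,0,-0.3],[0,0,0,0,0,0,-0.3],[0,0,0,0,0,0,-0.3],[0,0,0.015,0,0,0,-0.3],[0,0,0.03,0,0,0,-0.3],[0,0,0.03,0,0,0,-0.3],[0,0,0.03,0,0,0,-0.3],[0,0,0.02,0,0,0,-0.3],[0,-0.03,0.01,0,0,0,-1],[0,-0.04,0,0,0,0,-1],[0,-0.04,0,0,0,0,-1],[0,-0.03,0,0,0,0,-1],[0,0,0,0,0,0,-1]]}}

```text
time_s: 21.2
position: [556.3, 27.3, 292.1]
tcp_rot: [[-0.952, 0.305, 0.001], [0.305, 0.952, 0.002], [-0.001, 0.002, -1.0]]
ft_force: [0.4, 0.1, -0.3]
width: 0.0
finger_force: 0.0
```

```bash
python3 - <<'E'
from ax import *
rel([556.3,169.9,222],Rc)
t,_,Wt=cloud('top')
b=cv2.resize(t[200:300,220:320],None,fx=5,fy=5,interpolation=3);cv2.imwrite('pics/g6.png',b[...,::-1])
_,_,W=cloud('scene'); W=W.reshape(-1,3); q=W-[568.3,208.1,0]; X=q[:,0]*.954-q[:,1]*.301; Y=q[:,0]*.301+q[:,1]*.954; Z=W[:,2]
for z0 in(150,165,180,195,210,220):
    k=(abs(Y)<45)&(X>15)&(X<80)&(abs(Z-z0)<5); print(z0,X[k].mean().round(1),Z[k].max().round(1))
E
```

```text
t 21.2 pos [556.3  27.3 292.1] z [ 0.001  0.002 -1.   ] y [0.305 0.952 0.002] w 0.0 F [ 0.4  0.1 -0.3] q [-0.08  0.33  0.08  1.33  0.    0.23]
dp [  0.  142.6 -70.1] rv [-0.09  0.06  0.25]
150 37.4 155.0
165 39.2 170.0
180 40.7 184.7
195 42.2 200.0
210 44.1 215.0
220 42.6 224.7
```

View pics/g6.png

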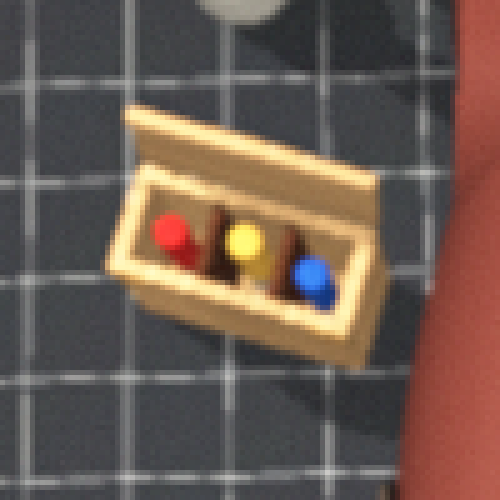

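The blue punch (312,275), yellow (243,240) and red (172,232) all stand inside the case. Next I'll go behind the lid and measure where the shut fingertips are.

>>> {"name": "move_arm", "arguments": {"deltas": [[0.02,0.01,0,0,0,0,-1],[0.025,0.035,0,0,0,0,-1],[0.025,0.035,0,0,0,0,-1],[0.018,0.035,0,0,0,0,-1],[0,0.035,0,0,0,0,-1],[0,0.007,0,0,0,0,-1],[0,0,-0.02,0,0,0,-1],[0,0,0,0,0,0,-1],[0,0,0,0,0,0,-1]]}}

```text
time_s: 22.2
position: [643.6, 187.7, 272.1]
tcp_rot: [[-0.954, 0.301, -0.0], [0.301, 0.954, 0.002], [0.001, 0.002, -1.0]]
ft_force: [0.2, -0.5, -0.1]
width: -0.1
finger_force: 0.0
```

```bash
cat > tip.py <<'E'
from g import *
rel([644.6,184,200],Rc)
o=robot.get_obs(); P=o['position'];R=o['tcp_rot']
_,_,W=cloud('scene'); W=W.reshape(-1,3); q=(W-P)@R; k=(abs(q[:,0])<20)&(abs(q[:,1])<25)&(q[:,2]>-50)&(q[:,2]<40)
print('tip hist',np.histogram(q[k,2],np.arange(-50,41,5))[0])
c=W-[568.3,208.1,0]; X=c[:,0]*.954-c[:,1]*.301; Y=c[:,0]*.301+c[:,1]*.954; Z=W[:,2]
for z0 in range(150,225,10):
    k=(abs(abs(Y)-50)<13)&(X>-70)&(X<80)&(abs(Z-z0)<5); print(z0,k.sum(),np.median(X[k]).round(1) if k.any() else '')
E
python3 tip.py
```

```text
t 22.2 pos [643.6 187.7 272.1] z [-0.     0.002 -1.   ] y [0.301 0.954 0.002] w -0.1 F [ 0.2 -0.5 -0.1] q [0.17 0.57 0.42 1.42 0.   0.48]
dp [  1.   -3.7 -72.1] rv [-0.13 -0.01  0.01]
tip hist [24 32 32 35 30 32 13  4  0  0  0  0  0  0  0  0  0  0]
150 115 -7.8
160 59 38.8
170 68 39.4
180 73 40.8
190 65 41.7
200 70 42.6
210 70 43.9
220 125 43.2
```

Shut, the tips sit 17 mm above the TCP height (scene depth), and there's clear space behind the lid. Descending behind it and closing in.

>>> {"name": "move_arm", "arguments": {"deltas": [[0,0,-0.02,0,0,0,-1],[0,0,-0.02,0,0,0,-1],[0,0,-0.02,0,0,0,-1],[0,0,-0.02,0,0,0,-1],[0,0,-0.013,0,0,0,-1],[0,0,0,0,0,0,-1],[-0.007,0.0022,0,0,0,0,-1],[-0.007,0.0022,0,0,0,0,-1],[-0.007,0.0022,0,0,0,0,-1],[0,0,0,0,0,0,-1],[0,0,0,0,0,0,-1]]}}

```text
time_s: 23.35
position: [623.2, 194.3, 179.6]
tcp_rot: [[-0.954, 0.301, 0.002], [0.301, 0.954, 0.003], [-0.001, 0.003, -1.0]]
ft_force: [0.4, 0.8, 0.6]
width: 0.2
finger_force: 0.0
```

```bash
python3 tip.py
```

```text
t 23.35 pos [623.2 194.3 179.6] z [ 0.002  0.003 -1.   ] y [0.301 0.954 0.003] w 0.2 F [0.4 0.8 0.6] q [0.19 0.56 0.15 1.16 0.   0.5 ]
dp [ 21.4 -10.3  20.4] rv [-0.15  0.09  0.02]
tip hist [20 22 22 27 29 31 27 12 12 17 12 13 19 24 29 24  2  0]
150 87 7.1
160 64 38.4
170 66 39.2
180 68 40.4
190 73 41.0
200 65 41.8
210 66 42.9
220 82 42.2
```

>>> {"name": "move_arm", "arguments": {"deltas": [[-0.0041,0.0013,0.0004,0,0,0,-1],[-0.0041,0.0013,0.0004,0,0,0,-1],[-0.0041,0.0013,0.0004,0,0,0,-1],[-0.0041,0.0013,0.0004,0,0,0,-1],[-0.0036,0.0011,-0.0006,0,0,0,-1],[-0.0036,0.0011,-0.0006,0,0,0,-1],[-0.0036,0.0011,-0.0006,0,0,0,-1],[-0.0036,0.0011,-0.0006,0,0,0,-1],[-0.0032,0.001,-0.0017,0,0,0,-1],[-0.0032,0.001,-0.0017,0,0,0,-1],[-0.0032,0.001,-0.0017,0,0,0,-1],[-0.0032,0.001,-0.0017,0,0,0,-1],[0,0,0,0,0,0,-1]]}}

```text
time_s: 24.7
position: [578.8, 207.8, 171.0]
tcp_rot: [[-0.954, 0.301, -0.0], [0.301, 0.954, 0.002], [0.001, 0.002, -1.0]]
ft_force: [-0.7, -0.3, -0.2]
width: 0.2
finger_force: 0.0
```

```bash
python3 tip.py
```

```text
t 24.7 pos [578.8 207.8 171. ] z [-0.     0.002 -1.   ] y [0.301 0.954 0.002] w 0.2 F [-0.7 -0.3 -0.2] q [0.22 0.49 0.02 1.1  0.   0.53]
dp [ 65.8 -23.8  29. ] rv [-0.14 -0.01  0.02]
tip hist [22 24 20 27 25 29 39 35 48 80 93 82 56  1  6 31 25 28]
150 49 30.6
160 176 27.5
170 186 16.3
180 182 4.0
190 171 -7.0
200 81 -17.1
210 0 
220 0
```

>>> {"name": "move_arm", "arguments": {"deltas": [[-0.0026,0.0008,-0.0025,0,0,0,-1],[-0.0026,0.0008,-0.0025,0,0,0,-1],[-0.0026,0.0008,-0.0025,0,0,0,-1],[-0.0026,0.0008,-0.0025,0,0,0,-1],[-0.0015,0.0005,-0.0027,0,0,0,-1],[-0.0015,0.0005,-0.0027,0,0,0,-1],[-0.0015,0.0005,-0.0027,0,0,0,-1],[-0.0015,0.0005,-0.0027,0,0,0,-1],[-0.0009,0.0003,-0.003,0,0,0,-1],[-0.0009,0.0003,-0.003,0,0,0,-1],[-0.0009,0.0003,-0.003,0,0,0,-1],[-0.0009,0.0003,-0.002,0,0,0,-1],[0,0,0,0,0,0,-1],[0,0,0,0,0,0,-1]]}}

```text
time_s: 26.15
position: [561.6, 213.7, 144.2]
tcp_rot: [[-0.953, 0.302, 0.007], [0.302, 0.953, 0.002], [-0.006, 0.004, -1.0]]
ft_force: [-7.3, -6.5, 38.9]
width: 0.1
finger_force: 19.3
```

```bash
cat > lid.py <<'E'
from g import *
o=robot.get_obs(); print(o['position'].round(1),o['ft_force'].round(1))
_,_,W=cloud('scene'); W=W.reshape(-1,3)
c=W-[568.3,208.1,0]; X=c[:,0]*.954-c[:,1]*.301; Y=c[:,0]*.301+c[:,1]*.954; Z=W[:,2]
for x0 in range(-45,40,10):
    k=(abs(abs(Y)-45)<15)&(abs(X-x0)<5)&(Z>130)&(Z<230); print(x0,k.sum(),np.median(Z[k]).round(1) if k.any() else '')
E
python3 lid.py
```

```text
[561.6 213.7 144.2] [-7.3 -6.5 38.9]
-45 18 155.2
-35 87 155.7
-25 94 156.0
-15 132 156.6
-5 118 156.3
5 205 204.1
15 107 156.1
25 243 151.2
35 70 142.8
```

The lid reads flat at about 155.5 mm, and the fingers are now pressing on it with 39 N. Backing off.

>>> {"name": "move_arm", "arguments": {"deltas": [[0,0,0.01,0,0,0,-1],[0,0,0.02,0,0,0,-1],[0,0,0.03,0,0,0,-1],[0,0,0.03,0,0,0,-1],[0,-0.03,0.03,0,0,0,-1],[0,-0.04,0.02,0,0,0,-1],[0,-0.05,0,0,0,0,-1],[0,-0.05,0,0,0,0,-1],[0,-0.05,0,0,0,0,-1],[0,0,0,0,0,0,-1],[0,0,0,0,0,0,-1]]}}

```text
time_s: 27.3
position: [559.4, -6.9, 279.3]
tcp_rot: [[-0.953, 0.304, 0.0], [0.304, 0.953, 0.003], [0.001, 0.003, -1.0]]
ft_force: [-0.2, 1.1, 1.0]
width: 0.1
finger_force: 0.0
```

```bash
python3 lid.py; python3 - <<'E'
from h import *
p=robot.read_camera('scene')[0]; cv2.imwrite('pics/end.png',p[...,::-1])
E
```

```text
[559.4  -6.9 279.3] [-0.2  1.1  1. ]
-45 37 155.6
-35 94 156.1
-25 96 156.2
-15 105 155.9
-5 103 156.2
5 103 156.1
15 102 156.3
25 248 150.8
35 65 142.8
```

View pics/end.png

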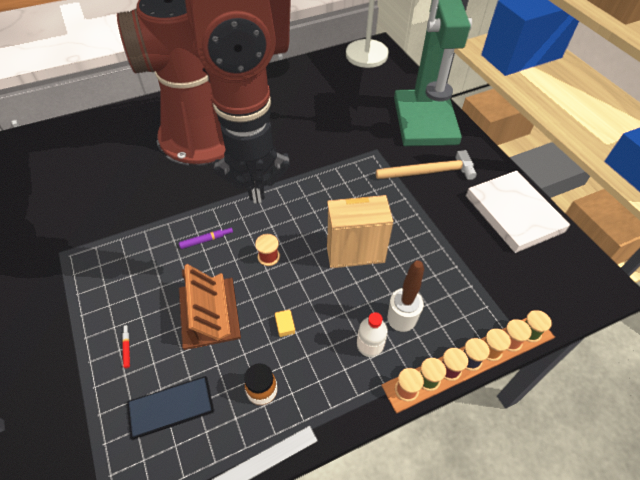

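The picture shows the lid shut flat at (360,212), level at 156 mm across its width. The rack is empty at (208,305), the bystanders haven't moved, and the arm is clear. Handing in.

```bash
python3 -c "
from bench import robot; print(robot.sign_off())"
```

```text
the job is handed in; nothing more can be done
None
```

The red and blue punches are in the case's two end wells and the lid is shut, handed in at about 27 s; the one close call was 39 N at the wrist as the fingertips pressed the lid shut.

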